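# Zero the oyster size comparator on its calibre block from the open side

## Robot

A 6-joint arm with a two-finger parallel gripper is mounted at the origin on the work surface. World frame = base frame: x ahead of the robot, y to its left, z up, the work surface at z = 0. Lengths are in m, angles in rad, forces in N, time in s.
With the tool pointing down it reaches from about 0.3 to 0.775 m from the base axis. Payload 14.6 kg.
Tool frame: the origin (TCP) lies at the very end of the fingers, on their centre line; the grasp point (between the pads) lies 19 mm behind it; z points along the fingers, y is the line along which they close (so a half turn about z gives the same grasp; the last joint's range is limited). The gripper opens to 94 mm and grips with 3 to 60 N. Pads are 16 mm wide; open, the fingers measure 119 mm over their backs; the gripper's body (75 mm by 177 mm) begins 78 mm behind the grasp point.
Start: joints at [-1.179, 0.3, 1.521, -0, 1.321, -0.067], TCP at [0.244, -0.493, 0.205] pointing down, gripper open.
Joint ranges: [-3.03, 3.03], [-0.79, 2.21], [0.23, 2.52], [-1.04, 4.18], [0, 3.07], [-2.55, 2.55]. Speed limits (rad/s): [2.22, 2.22, 2.57, 3.14, 3.14, 3.14].

## Interface

Orientations are given as [roll, pitch, yaw] about the fixed x, y, z axes, in that order (R = Rz(yaw) Ry(pitch) Rx(roll)).
In Python, from station import ctrl gives the robot as it stands.
- The arm moves only by the shell command python3 -m pendant 'ROWS' [OPENING] [FORCE]. ROWS is JSON, a list of rows, each a list of 2 entries, a list of its own where there are three numbers: the shift along the world's x, y, z in cm, then the turn about the world's z in rad. A call has 1 to 20 rows; each row shifts and turns the commanded pose from where the row before left it; what a row does not reach is not made up. A row lasts 1/12 s, in which the tool goes at most 41.7 mm and 7.16 degrees, less where a joint would pass 70% of its speed; a pose out of reach is approached as far as the arm can. A call is refused whole if a number of a shift passes 4.17 or a number of a turn 0.125, either way. A call with a gripper value outside its range is refused whole. OPENING is the opening, from 0 (shut) to 1 (fully open), set as the call begins (- or left out, the last holds). The fingers move at their own pace and stop on an object; FORCE is the grip in N (left out, the last holds). Time passes only in rows, so rows that do not move let the fingers close. It gives the time, the measured TCP pose, the force, the opening and the grip force at its end, in the units of the state.
- ctrl.get_obs(): the state, without advancing time (a new reading comes with each control period).
- ctrl.camera(name): name is "scene" or "side" or "wrist"; returns a dict with "color" (420x560x3 uint8, red, green, blue), "intrinsics" (3x3 intrinsics, pixels), "camera_from_world" (4x4, takes a point from world to camera coordinates). Camera axes: x right, y down, z forward; pixel columns grow to the right and rows downward; lengths in m; the calibration is good to about 2 mm. A picture is of the moment at which its call begins. There is no depth.
- ctrl.hand_in(): hands the job in; it is judged then, once.
The state is a dict: "time_s": time; "qpos": joint angles; "joint_vel": joint speeds; "tau": joint torques, N m; "ee_pos": TCP position; "eef_rot": TCP orientation; "force": force on the tool from outside, world axes, zero at the start; "moment": the same for the moment, N m; "grip_width": finger opening in m; "grip_force": force on a finger pad.
Only numpy, scipy, OpenCV 4.12 (cv2) and the standard library are available. Lean on these libraries where they do the work, as an engineer would, in place of code of your own. Each camera call takes 0.05 s, during which the arm holds its last target. There are 200 camera calls.

## Task

Zero the oyster size comparator: draw the yellow fence back by its black grip, stand the orange calibre block lengthwise on the bed between fence and anvil, then push the grip forward until the fence nips the block and the dial needle stands in the green band. Finish with a forward push so that all the play in the grip is taken up (if you go past the green, draw the fence back and come up again), keep the needle out of the red, and let go of everything. Leave the oysters, the knife and the bowl where they are.

Things in the scene. Friction and masses are not known exactly. Their poses are not given: they have to be found in the camera images.
- comparator: Bench comparator fixed to the bench: aluminium plate 100 (x) x 290 (y) x 14 mm with a blue head 64 x 46 mm at its +y end (y +97 to +143, top z 60). Origin: centre of the underside; z up; its +y is the travel direction from grip to anvil ('forward'). Moving parts lie on its line x = 0. The bed (plate top, z 14 mm) is plain, open on both x sides. Place and yaw vary.
- dial (a point): Centre of the round white dial, 60 mm wide, on top of the head, 66 mm above the bench. Its black needle turns 0.15 rad per mm of anvil travel. Green band = anvil pressed 2.5 to 5.5 mm (middle 4 mm); red = 8 mm or more.
- anvil (a joint): How far the sprung anvil (steel disc of 28 mm, on the head's front, axis 34 mm above the bench) is pressed in along +y, m: 0 = free, stop at 0.010. Spring 1.5 N per mm with no preload: 4 mm, the middle of the green band, takes 6 N.
- anvil_face (a point): Centre of the anvil's pressing face, which looks to the comparator's -y; at comparator x 0, y +75, z 34 mm when the anvil is free.
- fence (a joint): Travel of the yellow fence and its sled along the comparator's +y, m: 0 = fully open (90 mm between fence face and free anvil), 0.078 = closest; gap = 90 mm minus this. The sled drags with about 10 N when moved and stays where it is left, also against the anvil's spring.
- fence_face (a point): Centre of the fence's pressing face (plate 56 wide, 12 thick, top 59 mm above the bench), 34 mm above the bench; the face looks to the comparator's +y, at comparator y = -15 mm + fence travel.
- push_grip (a joint): Where the grip stands in its play on the fence sled, m: +0.004 = at the forward end (pushing the fence to the anvil), -0.004 = at the rear end (drawing it back). Between the ends the grip slides free with about 1.5 N and does not move the fence; on reversing, 8 mm are lost.
- grip_top (a point): Centre of the top of the black upright grip, 81.5 mm above the bench. The part to hold is 26 mm (comparator x) by 20 mm (comparator y), 48 mm tall, vertical sides. It stands 80 mm behind the fence face (play at its middle), over 50 mm clear of the fence plate; low stops, tops 35 mm above the bench, stand 16 mm before and behind its centre.
- calibre_block: Loose orange block with steel end pads: 30 (its x) x 48 (its y, the gauge length between the steel ends) x 36 mm tall, 80 g. Origin: centre of its underside; it stands upright on the bench beside the comparator at the start. In use it stands on the bed with its y along the comparator's y (either way round).
- oyster_a: Loose oyster about 90 x 60 x 26 mm, to be left alone.
- oyster_b: Loose oyster about 100 x 65 x 29 mm, to be left alone.
- oyster_knife: Loose oyster knife, 150 mm long, to be left alone.
- shell_bowl: Loose white bowl, 120 mm across, 50 mm tall, to be left alone.
Mind the look-alikes: they are no part of the job. Of the things like the calibre_block, leave any that is pink; of the rest the larger one is meant.

How it is judged:
By the outcome, as a careful person would: the job done as asked, in the order asked, and still so for the second after the job is handed in, with the robot touching nothing.
It also fails if it takes over 72 s, if anything falls off the work surface, if the arm or the gripper's body presses on something with over 40 N, if the wrist force passes 120 N, or if a joint passes its speed limit or range.

## Working session

There is one attempt and no reset: what is moved stays moved. The work goes in short steps, Python scripts to look and compute and a shell command to move; the robot and the scene stay as the last step left them, time stands still between calls to the robot, and variables do not carry over. Pictures are saved under pics/ and viewed, at most 10 in all, crops included, and the job is handed in when it is done.

```bash
mkdir -p pics
cat > h.py <<'E'
import numpy as np, cv2
from station import ctrl
def shot(n,f):
    c=ctrl.camera(n); cv2.imwrite('pics/'+f+'.png',c['color'][:,:,::-1]); np.savez('pics/'+f+'.npz',**{k:np.array(c[k]) for k in c}); return c
def pix2w(f,uv,z):
    c=np.load('pics/'+f+'.npz'); M=c['camera_from_world']; K=c['intrinsics']
    d=np.linalg.inv(K)@[uv[0],uv[1],1]; R=M[:3,:3]; o=-R.T@M[:3,3]; d=R.T@d
    return (o+d*(z-o[2])/d[2]).round(4)
def w2pix(f,p):
    c=np.load('pics/'+f+'.npz'); q=c['intrinsics']@(c['camera_from_world']@[*p,1])[:3]; return (q[:2]/q[2]).round(1)
E
python3 - <<'E'
from h import *
a=shot('scene','a'); b=shot('side','b')
o=ctrl.get_obs(); print(o['ee_pos'],o['eef_rot'],o['grip_width'])
E
```

```text
[ 0.24348879 -0.49289561  0.20494602] [-3.14055536e+00 -8.74492609e-05  4.58776261e-01] 0.09388865565613604
```

View pics/a.png

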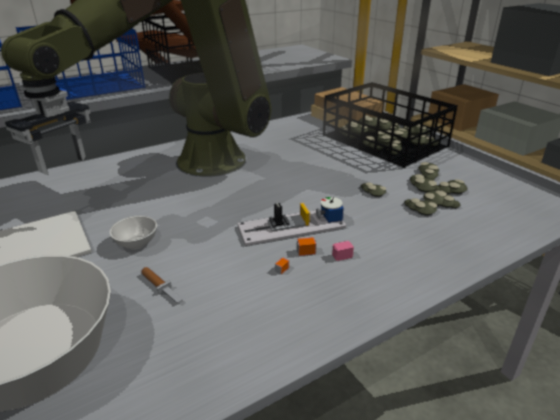

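View pics/b.png

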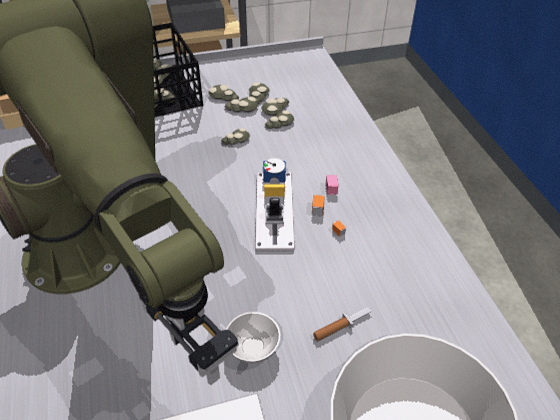

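Scene and side views show three candidates for the calibre block in the side view: larger orange (318,204), small orange (339,229) and pink (332,184). The larger orange one is meant. The grip is at about (274,203), the fence at (274,189) and the dial at (274,168).

Run:
```python
from h import *
im=cv2.imread('pics/b.png')[150:260,240:360]
cv2.imwrite('pics/bc.png',cv2.resize(im,None,fx=5.4,fy=5.4,interpolation=cv2.INTER_CUBIC))
print(pix2w('b',(274,170),.066),pix2w('b',(274,200),.0815),pix2w('b',(318,200),.036),pix2w('b',(256.5,249),.014),pix2w('b',(294,249),.014))
```

```text
[0.5495 0.1001 0.066 ] [ 0.514  -0.029   0.0815] [ 0.6409 -0.0165  0.036 ] [ 0.4428 -0.1212  0.014 ] [ 0.5341 -0.1467  0.014 ]
```

View pics/bc.png

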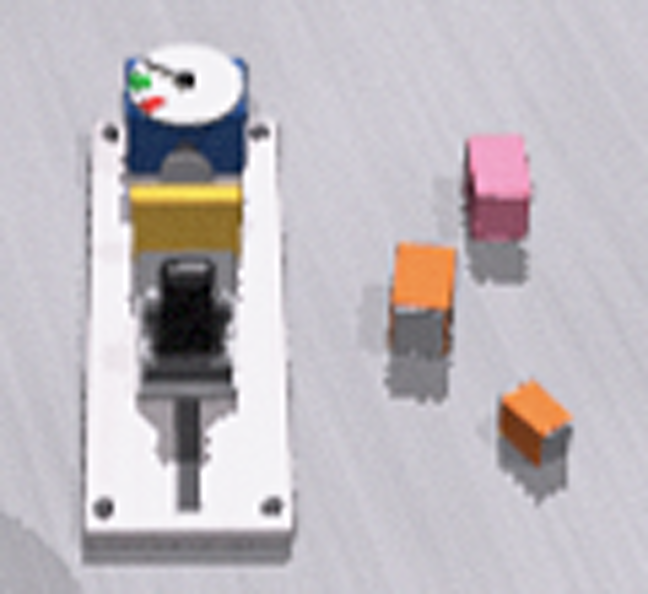

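The crop confirms the choice: the larger orange block with a steel end (424,275 in the crop). The pink one is beside it and the small orange one below. The fence is nearly closed against the anvil.

Run:
```python
from h import *
P=lambda u,v,z:pix2w('b',(240+u/5.4,150+v/5.4),z)
d=P(185,80,.066);l=P(83,530,.014);r=P(293,530,.014);g=P(188,269,.0815)
m=(l+r)/2
print('dial',d,'rear',l,r,np.linalg.norm(l-r),'mid',m,'grip',g)
ax=(d-m)[:2];L=np.linalg.norm(ax);ax/=L;print('len(exp~265)',L,'yaw',np.arctan2(ax[1],ax[0])-np.pi/2, 'edge yaw',np.arctan2(*(r-l)[1::-1]))
O=m[:2]+ax*.145;print('origin',O,'dial y',(d[:2]-O)@ax,'grip y',(g[:2]-O)@ax,'x',(g[:2]-O)@[ax[1],-ax[0]])
c=[P(*p,.036) for p in [(399,243),(456,247),(452,307),(391,303)]];c=np.array(c)
print(c,c.mean(0),[np.linalg.norm(c[i]-c[i-1]) for i in range(4)],np.arctan2(*((c[0]+c[1]-c[2]-c[3])[1::-1]))-np.pi/2)
o=ctrl.get_obs();t=o['eef_rot'][2];print(t,o['qpos'][5])
```

```text
dial [0.556 0.121 0.066] rear [ 0.4407 -0.1177  0.014 ] [ 0.5355 -0.1442  0.014 ] 0.09843419121423205 mid [ 0.4881  -0.13095  0.014  ] grip [ 0.5162 -0.0289  0.0815]
len(exp~265) 0.2609390973005004 yaw -0.2632438065405569 edge yaw -0.2725782589732051
origin [0.52583103 0.00905489] dial y 0.1159390973005004 grip y -0.03915351020321383 x 0.0005771461676613591
[[ 0.6363  0.0049  0.036 ]
 [ 0.6632 -0.0055  0.036 ]
 [ 0.6473 -0.0452  0.036 ]
 [ 0.619  -0.0345  0.036 ]] [ 0.64145  -0.020075  0.036   ] [np.float64(0.04303080292069856), np.float64(0.028840423020475996), np.float64(0.042765640413771434), np.float64(0.030255247478743242)] -0.3973915442542786
0.4587762611305777 -0.06658069814014198
```

```bash
python3 -m pendant '[[[1.7,2.9,0],0.106],[[1.7,2.9,0],0.106],[[1.7,2.9,0],0.106],[[1.7,2.9,0],0.106],[[1.7,2.9,0],0.106],[[1.7,2.9,0],0.106],[[1.7,2.9,0],0.106],[[1.7,2.9,0],0.106],[[1.7,2.9,0],0],[[1.7,2.9,0],0],[[1.7,2.9,-1],0],[[1.7,2.9,-1],0],[[1.7,2.9,-1.5],0],[[1.7,2.9,-1.5],0],[[1.7,2.9,-1.5],0],[[1.8,2.9,-1.5],0],[[0,0,0],0],[[0,0,0],0]]' 1 50
python3 - <<'E'
from h import *
shot('wrist','w1')
print(w2pix('w1',(.5162,-.0289,.0815)),w2pix('w1',(.556,.121,.066)),w2pix('w1',(.6415,-.02,.036)))
E
```

```text
time_s: 1.6
ee_pos: [0.5163, -0.0279, 0.1243]
eef_rot: [-3.139, 0.0, 1.309]
force: [-0.6, 0.0, -1.0]
grip_width: 0.0939
grip_force: 0.0
[280.8 233.5] [280.4 -22.5] [437.2 163.4]
```

View pics/w1.png

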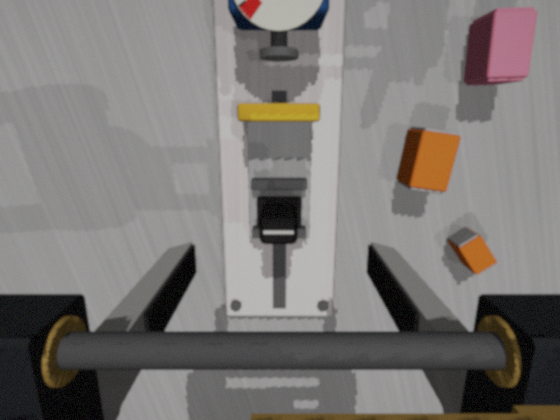

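The wrist view shows the grip at about (279,220), centred between the fingers, with the comparator axis vertical. The fence is at (279,112) and the orange block at (430,160).

```bash
python3 -m pendant '[[[0,0,-2.4],0],[[0,0,-2.4],0],[[0,0,-2.0],0],[[0,0,-1.0],0],[[0,0,0],0],[[0,0,0],0]]' 0.6 50;  python3 -m pendant '[[[0,0,0],0],[[0,0,0],0],[[0,0,0],0],[[0,0,0],0],[[0,0,0],0],[[0,0,0],0]]' 0 50
python3 - <<'E'
from h import *
print(pix2w('w1',(279.5,104),.059),pix2w('w1',(279.5,233),.0815))
c=np.array([pix2w('w1',p,.036) for p in [(416,128),(460,131),(447,191),(408,187)]]);print(c,c.mean(0))
E
```

```text
time_s: 2.15
ee_pos: [0.5168, -0.0298, 0.0483]
eef_rot: [3.141, -0.0, 1.306]
force: [0.3, -0.8, 0.7]
grip_width: 0.0581
grip_force: 0.0
time_s: 2.65
ee_pos: [0.5143, -0.0285, 0.0478]
eef_rot: [-3.136, 0.001, 1.307]
force: [-20.3, 4.7, 17.4]
grip_width: 0.0256
grip_force: 50.0
[0.5368 0.0518 0.059 ] [ 0.5155 -0.0283  0.0815]
[[ 6.302e-01  1.010e-02  3.600e-02]
 [ 6.614e-01 -5.000e-04  3.600e-02]
 [ 6.457e-01 -4.330e-02  3.600e-02]
 [ 6.170e-01 -3.240e-02  3.600e-02]] [ 0.638575 -0.016525  0.036   ]
```

```bash
python3 -m pendant '[[[-0.2,0.05,-0.1],0],[[-0.1,-0.4,0],0],[[-0.15,-0.55,0],0],[[-0.15,-0.55,0],0],[[-0.15,-0.55,0],0],[[-0.15,-0.55,0],0],[[-0.15,-0.55,0],0],[[-0.15,-0.55,0],0],[[-0.15,-0.55,0],0],[[0,0,0],0],[[0,0,0],0]]' 0 50
```

```text
time_s: 3.57
ee_pos: [0.5028, -0.0707, 0.0477]
eef_rot: [-3.141, -0.001, 1.307]
force: [-10.7, 5.2, 19.6]
grip_width: 0.0255
grip_force: 50.0
```

```bash
python3 -m pendant '[[[0,0,0],0],[[0,0,0],0],[[0,0,0],0],[[0,0,0],0],[[0,0,1.5],0],[[0,0,2.5],0],[[0,0,2.5],0],[[2.5,1.0,0],-0.04],[[2.7,1.1,0],-0.037],[[2.8,1.1,0],0],[[2.8,1.1,0],0],[[2.7,1.1,-1],0],[[0,0,-2],0],[[0,0,0],0],[[0,0,0],0]]' 0.6 50
python3 - <<'E'
from h import *
shot('wrist','w2')
E
```

```text
time_s: 4.82
ee_pos: [0.6372, -0.0171, 0.0803]
eef_rot: [-3.139, 0.001, 1.23]
force: [0.0, 0.7, 0.6]
grip_width: 0.0567
grip_force: 0.0
```

View pics/w2.png

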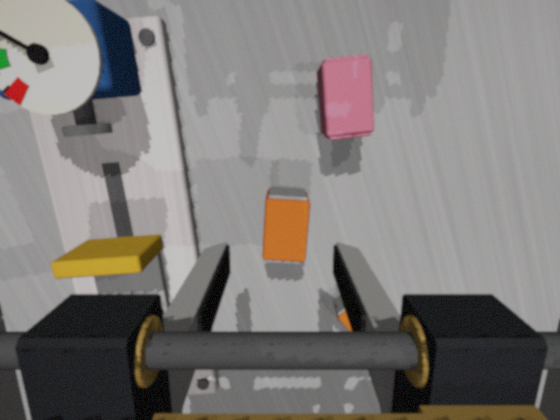

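The block stands between the fingers: top corners about (267,197), (310,199), (305,262), (262,260). Pink is at (347,97) and the small orange at (345,320). The fence is drawn well back from the anvil.

Run:
```python
from h import *
c=np.array([pix2w('w2',p,.036) for p in [(267,197),(310,199),(305,262),(262,260)]]);print(c,c.mean(0))
u=(c[0]+c[1]-c[2]-c[3]);print(np.arctan2(u[1],u[0]))
s=np.array([pix2w('b',(240+a/5.4,150+b/5.4),.022) for a,b in [(533,380),(571,415),(540,432),(500,398)]]);print(s)
print('finger L/R tool x,y of small block corners')
t=1.23;R=np.array([[np.cos(t),np.sin(t)],[np.sin(t),-np.cos(t)]]) # rows: tool x, tool y
print((s[:,:2]-c.mean(0)[:2])@R.T)
print(pix2w('w2',(153,237),.059),pix2w('w2',(66,252),.059),pix2w('w2',(38,54),.066))
```

```text
[[ 0.6368  0.0081  0.036 ]
 [ 0.6628 -0.0026  0.036 ]
 [ 0.6456 -0.0435  0.036 ]
 [ 0.6184 -0.0323  0.036 ]] [ 0.6409   -0.017575  0.036   ]
1.1580633045635373
[[ 0.6746 -0.0905  0.022 ]
 [ 0.6844 -0.1173  0.022 ]
 [ 0.666  -0.1237  0.022 ]
 [ 0.6549 -0.0975  0.022 ]]
finger L/R tool x,y of small block corners
[[-0.05746718  0.05613616]
 [-0.07945035  0.07433012]
 [-0.09163226  0.05912745]
 [-0.07064909  0.03990879]]
[0.5661 0.0123 0.059 ] [0.5118 0.0212 0.059 ] [0.5558 0.1232 0.066 ]
```

```bash
python3 -m pendant '[[[0.3,0,-2.0],-0.065],[[0,0,-2.0],0],[[0,0,-1.9],0],[[0,0,-1.0],0],[[0,0,0],0]]' 0.6 20;  python3 -m pendant '[[[0,0,0],0],[[0,0,0],0],[[0,0,0],0],[[0,0,0],0],[[0,0,0],0],[[0,0,0],0]]' 0 20;  python3 -m pendant '[[[0,0,1.5],0],[[0,0,2.0],0],[[0,0,2.5],0],[[0,0,1.0],0],[[0,0,0],0]]'
```

```text
time_s: 5.28
ee_pos: [0.6401, -0.0174, 0.0115]
eef_rot: [-3.14, 0.001, 1.164]
force: [-0.5, 0.9, -0.5]
grip_width: 0.0563
grip_force: 0.0
time_s: 5.78
ee_pos: [0.6414, -0.0171, 0.0134]
eef_rot: [3.141, -0.0, 1.165]
force: [-1.2, 0.5, 6.8]
grip_width: 0.0299
grip_force: 20.0
time_s: 6.2
ee_pos: [0.6422, -0.0172, 0.085]
eef_rot: [3.138, -0.001, 1.165]
force: [0.4, -0.3, -0.7]
grip_width: 0.03
grip_force: 20.0
```

```bash
python3 -m pendant '[[[-2.0,1.2,1.0],0.05],[[-3.0,1.7,0],0.05],[[-3.0,1.7,0],0.04],[[-2.8,1.6,0],0],[[0,0,0],0],[[0,0,-2.0],0],[[0,0,-2.0],0],[[0,0,-1.5],0],[[0,0,-0.8],0],[[0,0,0],0],[[0,0,0],0]]'
python3 - <<'E'
from h import *
shot('wrist','w3');shot('scene','s3')
im=np.load('pics/s3.npz')['color'][180:270,220:360,::-1]
a=cv2.imread('pics/w3.png'); cv2.imwrite('pics/c3.png',np.vstack([cv2.resize(a,(480,360))[:230],cv2.resize(im,(480,309),interpolation=cv2.INTER_CUBIC)]))
E
```

```text
time_s: 7.12
ee_pos: [0.533, 0.0448, 0.0287]
eef_rot: [-3.141, 0.0, 1.305]
force: [1.1, -0.3, -1.7]
grip_width: 0.0298
grip_force: 20.0
```

View pics/c3.png

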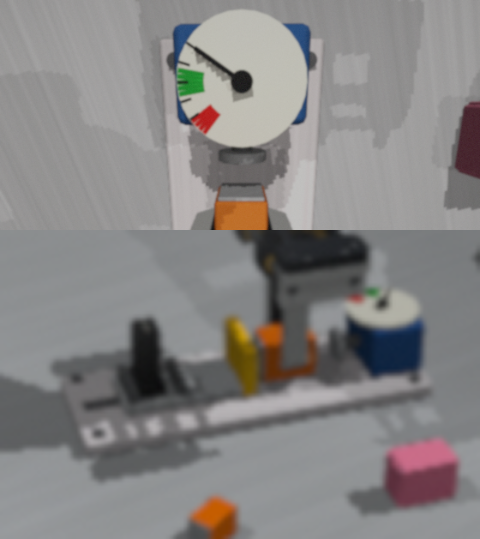

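The wrist crop shows the block squarely in line with the anvil (242,155) and a gap to it. The scene crop shows it clear of the fence, just above the bed. The needle at (200,48) is at zero.

```bash
python3 -m pendant '[[[0,0,-0.05],0],[[0,0,-0.05],0],[[0,0,-0.05],0],[[0,0,0],0],[[0,0,0],0]]'; python3 -m pendant '[[[0,0,0],0],[[0,0,0],0],[[0,0,0],0],[[0,0,0],0]]' 0.5; python3 -m pendant '[[[0,0,1.5],0],[[0,0,2.5],0],[[0,0,3],0],[[0,0,2],0],[[0,0,0],0],[[0,0,0],0]]'
python3 - <<'E'
from h import *
shot('side','b4')
im=np.load('pics/b4.npz')['color'][150:260,240:360,::-1]
cv2.imwrite('pics/c4.png',cv2.resize(im,None,fx=5,fy=5,interpolation=cv2.INTER_CUBIC))
E
```

```text
time_s: 7.63
ee_pos: [0.533, 0.0449, 0.028]
eef_rot: [-3.142, -0.0, 1.305]
force: [0.6, -0.1, -0.2]
grip_width: 0.0297
grip_force: 20.0
time_s: 7.97
ee_pos: [0.5331, 0.0449, 0.028]
eef_rot: [3.141, -0.0, 1.305]
force: [0.2, -0.0, 0.3]
grip_width: 0.0469
grip_force: 0.0
time_s: 8.47
ee_pos: [0.5335, 0.0449, 0.1187]
eef_rot: [3.14, -0.001, 1.305]
force: [-0.5, 0.5, -0.5]
grip_width: 0.0474
grip_force: 0.0
```

```bash
python3 -m pendant '[[[-0.8,-2.9,0],0],[[-0.8,-2.9,0],0],[[-0.8,-2.9,0],0],[[-0.7,-2.9,0],0],[[0,0,0],0],[[0,0,0],0]]' 0.5
python3 - <<'E'
from h import *
shot('wrist','w5')
E
```

```text
time_s: 9.02
ee_pos: [0.5013, -0.072, 0.1168]
eef_rot: [-3.14, 0.0, 1.302]
force: [0.5, 0.2, -0.2]
grip_width: 0.0468
grip_force: 0.0
```

View pics/w5.png

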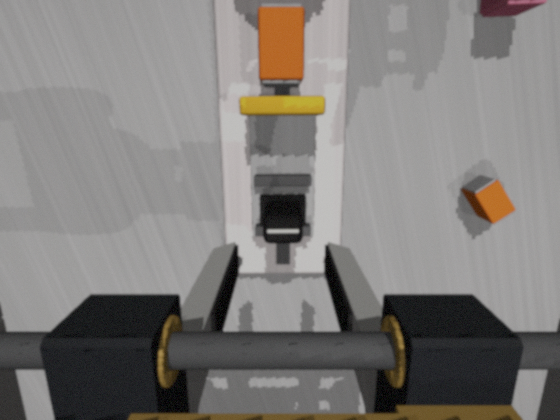

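The wrist view shows the block standing on the bed at (282,43) in line, with the fence behind it at (282,105) and the grip between the fingers.

```bash
python3 -m pendant '[[[0.1,0.1,-2.4],0],[[0,0,-2.4],0],[[0,0,-1.5],0],[[0,0,-0.7],0],[[0,0,0],0]]' 0.5 50;  python3 -m pendant '[[[0,0,0],0],[[0,0,0],0],[[0,0,0],0],[[0,0,0],0],[[0,0,0],0]]' 0 50; python3 -m pendant '[[[0.1,0.38,0],0],[[0.1,0.38,0],0],[[0.1,0.38,0],0],[[0.1,0.38,0],0],[[0.1,0.38,0],0],[[0.1,0.38,0],0],[[0,0,0],0],[[0,0,0],0]]'
```

```text
time_s: 9.48
ee_pos: [0.5023, -0.0691, 0.0463]
eef_rot: [-3.138, 0.0, 1.306]
force: [-1.4, 0.8, -0.1]
grip_width: 0.0471
grip_force: 0.0
time_s: 9.9
ee_pos: [0.5029, -0.0699, 0.0488]
eef_rot: [-3.141, -0.0, 1.305]
force: [-5.2, 3.2, 7.3]
grip_width: 0.0255
grip_force: 50.0
time_s: 10.57
ee_pos: [0.5089, -0.0478, 0.0488]
eef_rot: [-3.142, 0.001, 1.305]
force: [-6.3, -3.6, 6.6]
grip_width: 0.0256
grip_force: 50.0
```

```bash
cat > d.py <<'E'
from h import *
o=ctrl.get_obs();p=np.array(o['ee_pos'][:2])-[.5028,-.0707];f=o['force'];print('axial mm',round(1000*p@[.263,.965],1),'Fax',round(f[0]*.263+f[1]*.965,1))
E
python3 -m pendant '[[[0.05,0.2,0],0],[[0.05,0.19,0],0],[[0,0,0],0],[[0,0,0],0]]' >/dev/null;python3 d.py
python3 -m pendant '[[[0.05,0.19,0],0],[[0,0,0],0],[[0,0,0],0]]' >/dev/null;python3 d.py
python3 -m pendant '[[[0.05,0.19,0],0],[[0,0,0],0],[[0,0,0],0]]'>/dev/null;python3 d.py
python3 -m pendant '[[[0.03,0.1,0],0],[[0,0,0],0],[[0,0,0],0]]'>/dev/null;python3 d.py
```

```text
axial mm 27.4 Fax -8.1
axial mm 29.3 Fax -8.0
axial mm 31.2 Fax -7.8
axial mm 32.2 Fax -9.3
```

```bash
python3 -m pendant '[[[0.03,0.1,0],0],[[0,0,0],0],[[0,0,0],0]]' >/dev/null;python3 d.py
python3 -m pendant '[[[0.03,0.1,0],0],[[0,0,0],0],[[0,0,0],0]]' >/dev/null;python3 d.py
python3 - <<'E'
from h import *
ims=[]
for n,f,(u,v) in [('side','b6',(274,165)),('scene','s6',(332,205))]:
    shot(n,f); im=cv2.imread('pics/'+f+'.png')[v-25:v+35,u-35:u+35]; ims.append(cv2.resize(im,(392,336),interpolation=cv2.INTER_CUBIC))
cv2.imwrite('pics/c6.png',np.hstack(ims))
E
```

```text
axial mm 33.2 Fax -10.4
axial mm 34.3 Fax -9.3
```

View pics/c6.png

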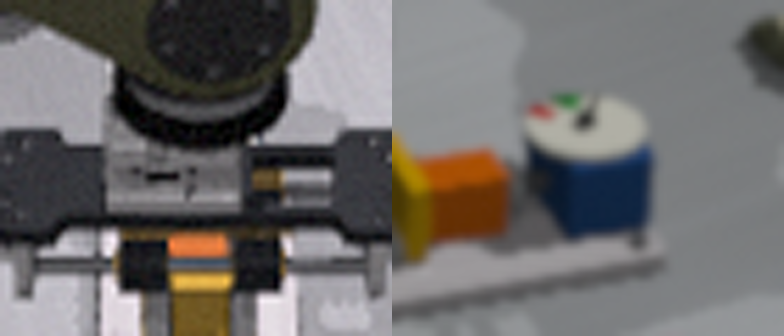

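In the scene crop the fence is near the block, with perhaps a centimetre left between the block's end (505,190) and the anvil (530,180). The needle still points at zero, up and to the right at (595,105).

```bash
for i in 1; do python3 -m pendant '[[[0.05,0.19,0],0],[[0,0,0],0],[[0,0,0],0]]' >/dev/null;python3 d.py; done
python3 -m pendant '[[[0.05,0.19,0],0],[[0,0,0],0],[[0,0,0],0]]' >/dev/null;python3 d.py
python3 -m pendant '[[[0.05,0.19,0],0],[[0,0,0],0],[[0,0,0],0]]' >/dev/null;python3 d.py
python3 - <<'E'
from h import *
shot('scene','s7'); u,v=332,205
A=[cv2.resize(cv2.imread(f'pics/{f}.png')[v-25:v+35,u-35:u+35],(392,336),interpolation=cv2.INTER_CUBIC) for f in('s6','s7')]
cv2.imwrite('pics/c7.png',np.hstack(A))
# block front edge column: last orange pixel
for f in('s6','s7'):
    h=cv2.cvtColor(cv2.imread(f'pics/{f}.png')[215:228,290:350],cv2.COLOR_BGR2HSV); m=(h[...,0]<14)&(h[...,1]>170); print(f,[290+np.where(r)[0].max() for r in m if r.any()])
E
```

```text
axial mm 36.2 Fax -11.6
axial mm 37.9 Fax -12.3
axial mm 39.6 Fax -15.3
s6 [np.int64(316), np.int64(316), np.int64(316), np.int64(316), np.int64(316), np.int64(316), np.int64(314), np.int64(305)]
s7 [np.int64(318), np.int64(318), np.int64(316), np.int64(318), np.int64(318), np.int64(317), np.int64(314)]
```

```bash
python3 -m pendant '[[[0,0,0],0],[[0,0,0],0],[[0,0,0],0],[[0,0,0],0]]' 0.5 ; python3 -m pendant '[[[0,0,1.5],0],[[0,0,2.5],0],[[0,0,3],0],[[0.8,2.9,1],0],[[0.8,2.9,0],0],[[0,0,0],0],[[0,0,0],0]]'
python3 - <<'E'
from h import *
shot('wrist','w8'); o=ctrl.get_obs(); print(o['ee_pos'])
E
```

```text
time_s: 13.38
ee_pos: [0.5136, -0.0308, 0.0481]
eef_rot: [3.141, -0.0, 1.305]
force: [0.1, 0.1, 0.5]
grip_width: 0.0461
grip_force: 0.0
time_s: 13.97
ee_pos: [0.5295, 0.0281, 0.1279]
eef_rot: [3.142, -0.0, 1.307]
force: [-0.4, -0.2, 0.5]
grip_width: 0.0471
grip_force: 0.0
[0.52929768 0.02732767 0.12773042]
```

View pics/w8.png

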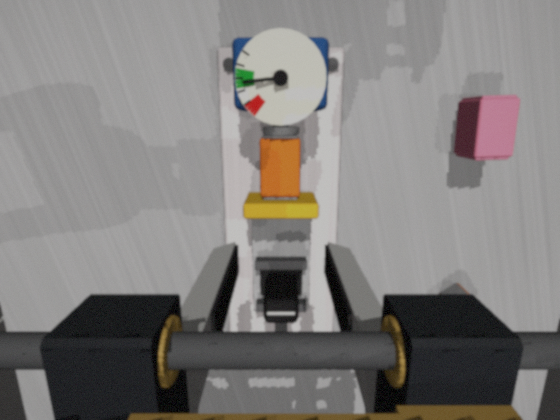

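The dial shows the needle from (280,78) to (245,79), inside the green band (rows 69–86 at column 245). The block is nipped squarely between fence and anvil. I'll check the angle and the stillness by numbers.

```bash
python3 -m pendant '[[[0,0,2],0],[[0,0,0],0],[[0,0,0],0],[[0,0,0],0],[[0,0,0],0],[[0,0,0],0]]'
python3 - <<'E'
from h import *
shot('wrist','w9')
for f,z in(('w3',0),('w8',0),('w9',0)):
    c=np.load('pics/'+f+'.npz')['color']; im=c[:,:,::-1].copy()
    O=np.array([.5557,.1225]); e=np.array([.263,.965]);x=np.array([.965,-.263])
    # rectify dial plane: 10 px/mm, 64 mm
    S=640; src=[];dst=[]
    for a,b in((-1,-1),(1,-1),(1,1),(-1,1)):
        src.append(w2pix(f,[*(O+.032*(a*x+b*e)),.066]));dst.append([S/2+a*S/2,S/2-b*S/2])
    w=cv2.warpPerspective(im,cv2.getPerspectiveTransform(np.float32(src),np.float32(dst)),(S,S))
    h=cv2.cvtColor(w,cv2.COLOR_BGR2HSV); Y,X=np.mgrid[:S,:S]
    wh=(h[...,2]>120)&(h[...,1]<50); 
    circ=cv2.minEnclosingCircle(np.argwhere((h[...,2]<50)&(np.hypot(X-320,Y-320)<90))[:,::-1].astype(np.float32).reshape(-1,1,2))[0]
    dk=(h[...,2]<60); r=np.hypot(X-320,Y-320)
    g=(h[...,0]>45)&(h[...,0]<80)&(h[...,1]>120)&(r<300); rd=((h[...,0]<8)|(h[...,0]>172))&(h[...,1]>140)&(r<300)
    hub=np.array([X[dk&(r<70)].mean(),Y[dk&(r<70)].mean()]); rr=np.hypot(X-hub[0],Y-hub[1]); n=dk&(rr>80)&(rr<190)&(r<280)
    an=lambda m:np.percentile(np.degrees(np.arctan2(hub[1]-Y[m],X[m]-hub[0]))%360,[2,50,98]).round(1) if m.any() else None
    print(f,hub.round(),'needle',an(n),'green',an(g),'red',an(rd))
E
```

```text
time_s: 14.52
ee_pos: [0.5292, 0.0269, 0.1472]
eef_rot: [-3.141, 0.0, 1.304]
force: [0.1, 0.1, 0.5]
grip_width: 0.047
grip_force: 0.0
w3 [310. 309.] needle [142.8 146.  149.1] green [169.1 180.9 192.1] red [216.2 225.1 234.1]
w8 [309. 315.] needle [184.  186.  188.2] green [169.4 179.1 190.7] red [216.5 224.7 233.2]
w9 [308. 313.] needle [184.7 186.  187.5] green [169.4 179.1 190.7] red [216.6 224.8 233.1]
```

```bash
python3 -c "
from station import ctrl
print(ctrl.hand_in())"
```

```text
the job is handed in; nothing more can be done
None
```

The comparator is zeroed and handed in at about 14.5 s: the block is nipped between fence and anvil, the needle is in the green at about 4.6 mm (never near the red), the last grip motion was a forward push, and the gripper is clear of everything.

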